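Clamp a project box in the cam test fixture

TASK

Lay the smaller grey project box flat in the nest of the cam fixture, its two coax connectors in the fork of the back stop, and let go of it. Then take the crank's upright grip lightly and turn the crank clockwise (seen from above) gently, without forcing it, until the follower rests on the flat dwell of the cam, felt as the load on the crank dying away after the rise; let go, so that the fixture by itself keeps the box clamped at full pressure. Leave the coax adapter, the larger project box and the hand-held meter where they are.

Things in the scene. Friction and masses are not known exactly. Their poses are not given: they have to be found in the camera images.
- fixture: Cam clamp fixture, fixed on the bench: grey base plate 120 (x) x 290 (y) x 12 mm, from y = -150 to +140 mm, top at z = 12 mm. Origin at bench level. At its +y end the vertical camshaft with the crank, in the middle the sliding follower with its sprung pad (tops below 40 mm), at its -y end the nest.
- nest (a point): Centre of the box when fully back against the stop: 13 mm above the nest floor (the plate top); axes as the fixture, +y to the pad and shaft. The pad, drawn back, is 8 mm from the box's end then, so the box may be put down with its centre 0 to 7 mm to +y of this point; the pad later pushes it home.
- fork (a point): Middle of the back stop's face, 30 mm to -y of the nest centre: two steel posts 26 mm high with 34 mm free between them for the connectors. Side guides 10 mm high stand 28 mm either side of the centre line, at the box's ends only; the middle 30 mm of its length is free for fingers.
- box_mid (a point): Centre of the body of the smaller grey die-cast project box: 50 (x) x 60 (y) x 26 mm high, about 0.15 kg, loose on the bench. Its own -y end carries two coax connectors that stick out 14 mm further. Best gripped across x. In the nest its axes are those of the fixture (connectors to -y).
- box: The same project box; origin on its underside, 7 mm to -y of its centre.
- shaft_axis (a point): Point on the vertical camshaft's axis, 52 mm above the bench; axes as the fixture. The feel at the grip: it resists during the rise with up to about 17 N, less and less towards its end, then pulls ahead a little as the roller comes on the flat and settles by itself at the middle of the flat; then it pulls back, and past the flat's far end the cam runs on and lets the box go. Let go during the rise, it springs back.
- crank: Steel crank on the camshaft; origin on the shaft axis at bench level, arm along its own -x, 50 mm to the grip; arm top 52 mm, shaft nut 57 mm above the bench. Turns clockwise from above, up to 3.6 rad. At first it points along the fixture's -x within 0.2 rad. About 1 N at the grip beats its bearing friction; keep all finger forces on it, both fingers' squeeze added, under 80 N (20 N a finger holds it well).
- cam_axis (a point): Middle of the steel plate cam under the crank, on the shaft axis. Going round: base circle, a rise over 1.5 rad, a ground flat 0.40 rad long (the dwell), a fall-off over 0.9 rad. The cam is clamped on the shaft at a different angle each time (not reported): the middle of the flat comes 1.9 to 2.9 rad clockwise from the fixture's -x direction.
- grip_mid (a point): Centre of the crank's upright round grip: black plastic, 22 mm diameter, 46 mm high (55 to 101 mm above the bench). It turns freely on its pin, so it can be held at a fixed hand orientation.
- pad: Steel pressure pad 36 x 8 x 22 mm on a sprung rod on the follower; origin at its centre; driven to -y of the fixture, it presses the box with about 16 N when on the flat. Once it meets the box and the box the stop, it stands still while its spring is compressed further. Turn the crank, do not push the pad.
- adapter: Bystander: brass coax adapter 38 mm long, 16 mm high, lying behind the fixture.
- amp: Bystander: a larger grey project box with connectors, 60 x 124 x 33 mm high, lying beside the small one.
- meter: Bystander: hand-held meter 149 x 69 x 60 mm, lying to the left of the fixture.

How it is judged:
On the way, in this order (a step that is already met when the one before it is completed fails the run):
1. the box lies in the nest, connectors in the fork, and is let go (x of box_mid in the frame of fixture between -0.006 and 0.006 m and y of box_mid in the frame of fixture between -0.064 and -0.05 m and z of box_mid in the frame of fixture below 0.029 m and y of box in the frame of fixture below -0.057 m and contact force between the fingers and box below 0.3 N), for 0.2 s.
2. the pad presses the box at full pressure (contact force between pad and box above 13 N), for 0.2 s.
At the end, for the whole second after the job is handed in: The box lies flat (within 0.08 rad) in the nest, connectors in the fork, square to the fixture within 0.12 rad, its end against the back stop (centre within 3 mm along the fixture and 6 mm across), the pad pressing it with more than 13 N, the crank at rest with nobody holding it (contact force between pad and box above 13 N and angular speed of crank below 0.1 rad/s and x of box_mid in the frame of fixture between -0.006 and 0.006 m and y of box_mid in the frame of fixture between -0.063 and -0.057 m and z of box_mid in the frame of fixture below 0.028 m and angle between box_mid's own z axis and vertical below 0.08 rad and angle between the y axis of box_mid and the y axis of fixture, either way round below 0.12 rad and y of box in the frame of fixture below -0.062 m); the robot touches nothing.
It fails at once if the crank is forced or its grip crushed: more than 80 N in all between the fingers and the crank, both fingers' squeeze included (contact force between the fingers and crank above 80 N).
It fails at once if a bystander is shifted by more than 20 mm (distance of any of adapter, amp, meter from where it was at the start of the episode above 0.02 m).
It also fails if it takes over 64 s, if anything falls off the work surface, if the arm or the gripper's body presses on something with over 40 N, if the wrist force passes 120 N, or if a joint passes its speed limit or range.

ROBOT

A 6-joint arm with a two-finger parallel gripper is mounted at the origin on a cart in front of the work surface, level with it; the furniture and walls round the work are solid. World frame = base frame: x ahead of the robot, y to its left, z up, the work surface at z = 0. Lengths are in m, angles in rad, forces in N, time in s.
With the tool pointing down it reaches from about 0.25 to 0.8 m from the base axis. Payload 8.5 kg.
Tool frame: the origin (TCP) lies midway between the tips of the shut fingers; the grasp point (between the pads) lies robot.grasp_offset behind it (robot.grasp_offset is the distance from the TCP to the grasp point, in m); z points along the fingers, y is the line along which they close (so a half turn about z gives the same grasp; the last joint's range is limited). The gripper opens to 85 mm and grips with 20 to 120 N. Pads are 22 mm wide; open, the fingers measure 114 mm over their backs; the gripper's body (76 mm by 85 mm) begins 54 mm behind the grasp point. The pads swing forward as they close: fully open they stand 13 mm farther back than shut.
Start: joints at [-1.192, 0.238, -0.013, 1.319, 0, 1.571], TCP at [0.194, -0.488, 0.231] pointing down, gripper open.
Joint ranges: [-2.66, 2.66], [-1.03, 1.9], [-1.14, 1.46], [-1.82, 2.27], [-1.45, 1.34], [-3.14, 3.14]. Speed limits (rad/s): [2.22, 2.22, 2.79, 3.14, 3.14, 3.14].

INTERFACE

Orientations are given as a unit quaternion [w, x, y, z].
In Python, from station import robot gives the robot as it stands. The module is installed in compiled form; this text tells all that it offers.
- The arm moves only by the tool step_arm, never from a script. Its argument "motion" is a list of rows, each a list of 4 numbers: the shift along the tool's x, y, z normalised to -1 to 1, where 1 is 0.6 m, then the turn about the tool's z normalised to -1 to 1, where 1 is 180 degrees. A call has 1 to 10 rows; each row shifts and turns the commanded pose from where the row before left it, along the tool's axes as they then stand; what a row does not reach is not made up. A row lasts 1/8 s, in which the tool goes at most 62.5 mm and 10.7 degrees, less where a joint would pass 70% of its speed; a pose out of reach is approached as far as the arm can. A call with a number of a shift or a turn outside -1 to 1 is refused whole. A call with a gripper value outside its range is refused whole. "fingers" is the opening, from 0 (shut) to 1 (fully open), set as the call begins (left out, the last holds). The fingers move at their own pace and stop on an object; "squeeze" is the grip in N (left out, the last holds). Time passes only in rows, so rows that do not move let the fingers close. It gives the time, the measured TCP pose, the force, the opening and the grip force at its end, in the units of the state.
- robot.get_obs(): the state, without advancing time (a new reading comes with each control period).
- robot.get_image(name): name is "scene" or "top" or "wrist"; returns a dict with "color" (480x640x3 uint8, red, green, blue), "mtx" (3x3 intrinsics, pixels), "k1" (the pictures are not rectified: a ray, as slopes to the right and down, at radius r is drawn at 1 + k1 r^2 times it, then the intrinsics apply), "cam_to_world" (4x4, takes a point from camera to world coordinates). Camera axes: x right, y down, z forward; pixel columns grow to the right and rows downward; lengths in m; the calibration is good to about 2 mm. A picture is of the moment at which its call begins. There is no depth.
- robot.sign_off(): hands the job in; it is judged then, once.
The state is a dict: "time_s": time; "joint_positions": joint angles; "dq": joint speeds; "tau": joint torques, N m; "position": TCP position; "tool_rot": TCP orientation; "wrist_force": force on the tool from outside, world axes, zero at the start; "torque": the same for the moment, N m; "grip_width": finger opening in m; "gripper_force": force on a finger pad.
Only numpy, scipy, OpenCV 4.12 (cv2) and the standard library are available. Lean on these libraries where they do the work, as an engineer would, in place of code of your own. Each camera call takes 0.05 s, during which the arm holds its last target. There are 200 camera calls.

## Working session

There is one attempt and no reset: what is moved stays moved. The work goes in short steps, Python scripts to look and compute and a tool call to move; the robot and the scene stay as the last step left them, time stands still between calls to the robot, and variables do not carry over. Pictures are saved under pics/ and viewed, at most 10 in all, crops included, and the job is handed in when it is done.

Besides the shell and the picture viewer there is one more tool, called after ">>>" as a command line: name --pt "numbers of a row" for each row, then --argument value for the rest. step_arm: Moves the arm, as the interface text tells. Its arguments: {"type":"object","properties":{"motion":{"type":"array"},"fingers":{"type":"number"},"squeeze":{"type":"number"}},"required":["motion"]}

```bash
mkdir -p pics
cat > h.py <<'E'
import numpy as np, cv2, json
from station import robot
def snap(name,fn):
    d=robot.get_image(name); cv2.imwrite(f'pics/{fn}.png',d['color'][:,:,::-1])
    np.savez(f'pics/{fn}.npz',**{k:d[k] for k in('mtx','k1','cam_to_world')}); return d
def ray(fn,u,v):
    d=np.load(f'pics/{fn}.npz'); K=d['mtx'];k=float(d['k1']);T=d['cam_to_world']
    p=cv2.undistortPoints(np.array([[[u,v]]],float),K,np.array([k,0,0,0.]))[0,0]
    return T[:3,3],T[:3,:3]@np.array([p[0],p[1],1])
def at(fn,u,v,z):
    o,r=ray(fn,u,v); return (o+r*(z-o[2])/r[2]).round(4)
def tri(*obs):
    A=np.zeros((3,3));b=np.zeros(3)
    for o in obs:
        c,r=ray(*o); r=r/np.linalg.norm(r);P=np.eye(3)-np.outer(r,r);A+=P;b+=P@c
    return np.linalg.solve(A,b).round(4)
def proj(fn,X):
    d=np.load(f'pics/{fn}.npz');T=np.linalg.inv(d['cam_to_world'])
    return cv2.projectPoints(np.array([X],float),cv2.Rodrigues(T[:3,:3])[0],T[:3,3],d['mtx'],np.array([float(d['k1']),0,0,0]))[0].ravel().round(1)
E
python3 - <<'E'
from h import *
for n in('scene','top','wrist'):
    d=snap(n,n+'0'); print(n,d['cam_to_world'].round(3).tolist(),d['mtx'][0,0])
o=robot.get_obs();print({k:np.round(v,3) for k,v in o.items()},robot.grasp_offset)
E
```

```text
scene [[0.867, -0.342, 0.361, -0.133], [-0.497, -0.596, 0.63, -1.237], [-0.0, -0.726, -0.688, 1.344], [0.0, 0.0, 0.0, 1.0]] 611.6753071311412
top [[0.003, -0.999, 0.04, 0.444], [-1.0, -0.003, 0.002, -0.077], [-0.002, -0.04, -0.999, 1.599], [0.0, 0.0, 0.0, 1.0]] 546.7630306415208
wrist [[0.37, -0.882, -0.292, 0.27], [-0.929, -0.351, -0.115, -0.458], [-0.001, 0.314, -0.949, 0.374], [0.0, 0.0, 0.0, 1.0]] 422.6352470519113
{'time_s': np.float64(0.15), 'joint_positions': array([-1.192,  0.239, -0.014,  1.319,  0.   ,  1.571]), 'dq': array([-0.   , -0.001,  0.002, -0.001, -0.002, -0.001]), 'tau': array([ 0.0000e+00, -5.3908e+01,  3.4660e+01,  1.4000e-02,  0.0000e+00,
        0.0000e+00]), 'position': array([ 0.194, -0.487,  0.231]), 'tool_rot': array([-0.001,  0.982,  0.188, -0.   ]), 'wrist_force': array([-0.643, -0.669,  0.479]), 'torque': array([ 0.003,  0.02 , -0.007]), 'gripper_force': np.float64(0.0), 'grip_width': np.float64(0.085)} 0.0187
```

View pics/top0.png

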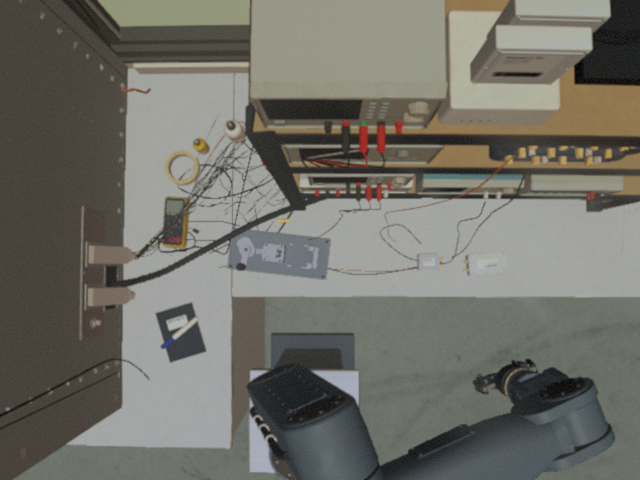

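View pics/scene0.png

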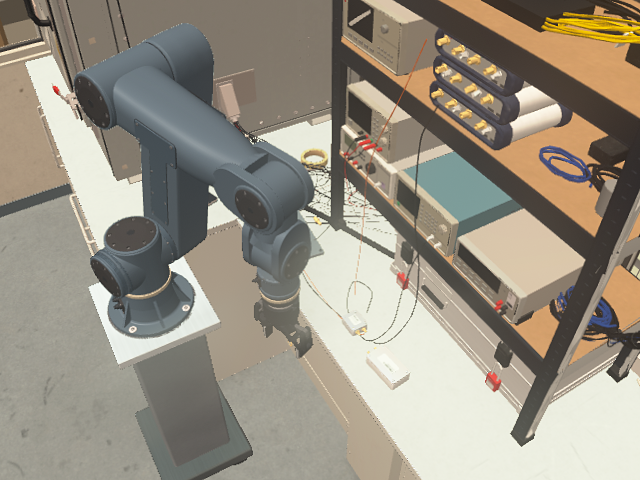

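The top view shows the fixture at about (279,256) with the crank at its left end, the small box at (428,262), the amp at (486,263) and the meter at (175,222). The scene view shows the box at (355,322). Next I'll enlarge both.

Run:
```python
from h import *
im=cv2.imread('pics/top0.png'); a=cv2.resize(im[225:285,220:345],None,fx=6.4,fy=6.4,interpolation=cv2.INTER_CUBIC)[:,:800][:300*2]
b=cv2.resize(im[240:285,400:525],None,fx=4.0,fy=4.0,interpolation=cv2.INTER_CUBIC)
c=np.zeros((600,800,3),np.uint8);c[:384,:800]=a[:384];c[390:570,:500]=b;cv2.imwrite('pics/c1.png',c)
print(a.shape)
for p in((229,236),(329,236),(329,277),(232,270)):print(at('top0',*p,.012))
print(at('top0',428,262,.026),at('top0',486,263,.033),at('top0',200,197,0), at('top0',640,197,0),at('top0',400,295,0))
```

```text
(384, 800, 3)
[0.5401 0.2187 0.012 ]
[ 0.5409 -0.0727  0.012 ]
[ 0.4219 -0.0731  0.012 ]
[0.4411 0.2089 0.012 ]
[ 0.466  -0.3582  0.026 ] [ 0.4634 -0.5246  0.033 ] [0.6559 0.3084 0.    ] [ 0.6624 -1.0049  0.    ] [ 0.3698 -0.2806  0.    ]
```

View pics/c1.png

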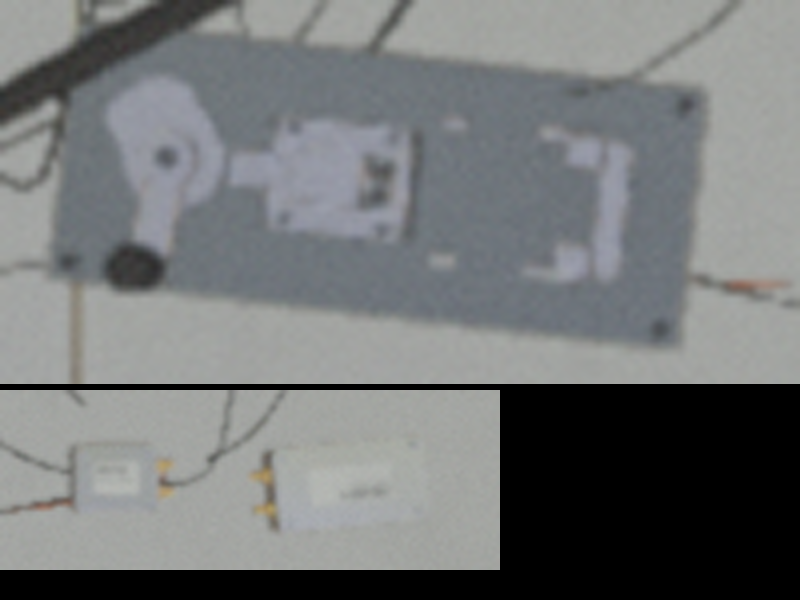

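The fixture lies turned a few degrees, with its crank down and left in the crop at (135,268). The nest posts are at right, near (575,150) and (575,260). The box's connectors already point to -y. I'll move above the box.

>>> step_arm --pt "0.083 -0.005 0 0" --pt "0.083 -0.005 0 0" --pt "0.083 -0.005 0 0" --pt "0.083 -0.005 0 0" --pt "0.083 -0.005 0 0" --pt "0.083 -0.005 0 0" --fingers 1 --squeeze 20

```text
time_s: 0.9
position: [0.4664, -0.3596, 0.231]
tool_rot: [-0.0, 0.982, 0.188, -0.0]
wrist_force: [0.6, -0.1, -0.4]
grip_width: 0.0858
gripper_force: 0.0
```

>>> step_arm --pt "0 0 0 -0.0543" --pt "0 0 0 -0.0543" --pt "0 0 0 -0.0543" --pt "0 0 0 -0.0543" --pt "0 0 0 -0.0543" --pt "0 0 0 -0.0543" --pt "0 0 0 -0.0543" --pt "0 0 0 0" --pt "0 0 0 0"

```text
time_s: 2.02
position: [0.465, -0.3605, 0.2311]
tool_rot: [-0.0, 0.708, 0.707, 0.0]
wrist_force: [-0.3, 1.1, 0.9]
grip_width: 0.0854
gripper_force: 0.0
```

```bash
cat >> h.py <<'E'
def state():
    o=robot.get_obs(); w,x,y,z=o['tool_rot']; yaw=np.arctan2(2*(x*y+w*z),1-2*(y*y+z*z)); return o,yaw
def go(xyz,yawdeg=None):
    o,yaw=state(); d=np.array(xyz)-o['position']; c,s=np.cos(yaw),np.sin(yaw)
    t=np.array([c*d[0]+s*d[1], s*d[0]-c*d[1], -d[2]])/.6
    print('t',round(float(o['time_s']),2),'pos',o['position'].round(4),'yaw',round(np.degrees(yaw),2),'TOTAL',t.round(4),'turn',None if yawdeg is None else round((np.degrees(yaw)-yawdeg)/180,4),'minrows',np.ceil(np.linalg.norm(d)/.0625))
E
python3 - <<'E'
from h import *
snap('wrist','w1');go([.466,-.36,.23],90)
im=cv2.imread('pics/w1.png');cv2.imwrite('pics/w1b.png',cv2.resize(im,(800,600),interpolation=cv2.INTER_CUBIC))
E
```

```text
t 2.08 pos [ 0.4651 -0.3605  0.2311] yaw 89.94 TOTAL [0.0008 0.0016 0.0019] turn -0.0003 minrows 1.0
```

View pics/w1b.png

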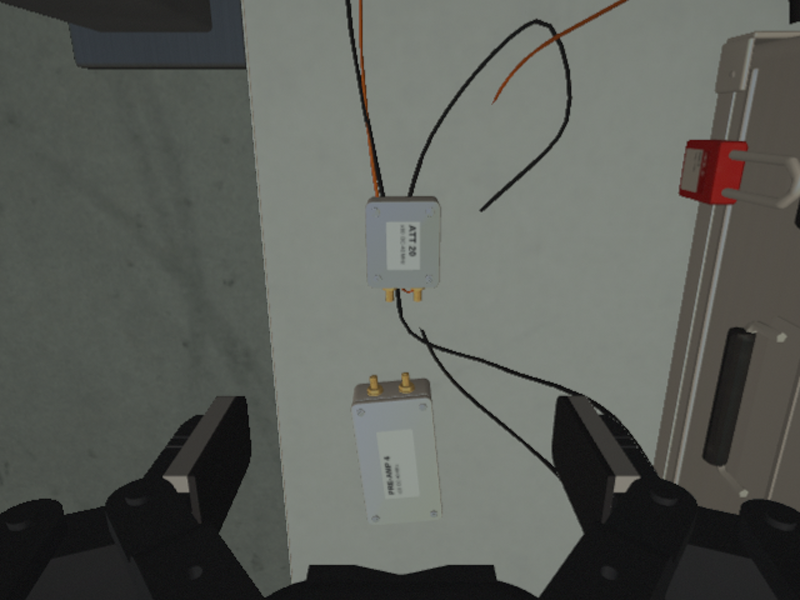

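Wrist view (enlarged 1.25x): the box top has corners near (367,197), (440,197), (440,288) and (366,288). Its connectors are at (390,295) and (417,295), and the amp lies further to -y.

Run:
```python
from h import *
P=[at('w1',u*.8,v*.8,.026) for u,v in((367,198),(440,198),(440,287),(366,287))]
for p in P:print(p)
print('mean',np.mean(P,0))
e=P[0]-P[3]+P[1]-P[2];print('yaw',np.degrees(np.arctan2(-e[0],e[1])))
print(tri(('w1',403*.8,242.5*.8),('top0',428.7,261.75)))
# fixture from top
T=lambda x,y:(220+x/6.4,225+y/6.4)
q=[at('top0',*T(*p),.012) for p in((705,90),(682,345),(50,275))]
for x in q:print(x)
print('centre(fixture y=-5mm)',(q[0]+q[2])/2, 'yaw', [np.degrees(np.arctan2(-(b-a)[0],(b-a)[1])) for a,b in((q[1],q[2]),)], np.degrees(np.arctan2((q[0]-q[1])[1],(q[0]-q[1])[0])))
print('posts',at('top0',*T(580,152),.038),at('top0',*T(572,260),.038),'nut',at('top0',*T(167,157),.057),'grip',at('top0',*T(135,268),.101))
```

```text
[ 0.4437 -0.3282  0.026 ]
[ 0.4915 -0.3283  0.026 ]
[ 0.4928 -0.3893  0.026 ]
[ 0.4417 -0.3892  0.026 ]
mean [ 0.467425 -0.35875   0.026   ]
yaw -0.3287426683856907
[ 0.4674 -0.3698 -0.0268]
[ 0.532  -0.0761  0.012 ]
[ 0.4163 -0.0661  0.012 ]
[0.4469 0.2212 0.012 ]
centre(fixture y=-5mm) [0.48945 0.07255 0.012  ] yaw [np.float64(-6.0795889578384905)] -4.939822379660866
posts [ 0.5027 -0.0204  0.038 ] [ 0.4545 -0.0171  0.038 ] nut [0.4992 0.1614 0.057 ] grip [0.4499 0.1679 0.101 ]
```

Run:
```python
from h import *
print(tri(('w1',403*.8,242.5*.8),('scene0',354.5,318)), proj('scene0',[.4674,-.3588,.026]))
go([.4675,-.359,.005],90)
```

```text
[ 0.467  -0.3573  0.0282] [355.  318.8]
t 2.08 pos [ 0.4651 -0.3605  0.2311] yaw 89.94 TOTAL [0.0025 0.0041 0.3769] turn -0.0003 minrows 4.0
```

The two-view height is 28 mm against a nominal 26 mm, so it agrees. I'll descend and grip.

>>> step_arm --pt "0.0025 0.004 0.09 0" --pt "0 0 0.09 0" --pt "0 0 0.09 0" --pt "0 0 0.07 0" --pt "0 0 0.036 0" --pt "0 0 0 0"

```text
time_s: 2.82
position: [0.4664, -0.3582, 0.0041]
tool_rot: [-0.002, 0.707, 0.707, -0.0]
wrist_force: [0.0, 0.1, 0.3]
grip_width: 0.0857
gripper_force: 0.0
```

>>> step_arm --pt "0 0 0 0" --pt "0 0 0 0" --pt "0 0 0 0" --pt "0 0 0 0" --pt "0 0 0 0" --pt "0 0 0 0" --fingers 0 --squeeze 30

```text
time_s: 3.58
position: [0.4682, -0.3596, 0.0071]
tool_rot: [0.001, 0.706, 0.708, 0.0]
wrist_force: [-0.3, 0.3, 6.1]
grip_width: 0.0493
gripper_force: 32.1
```

>>> step_arm --pt "0 0 -0.03 0" --pt "0 0 -0.09 0" --pt "0 0 -0.1 0" --pt "0 0 -0.1 0" --pt "0 0 -0.08 0" --pt "0 0 0 0"

```text
time_s: 4.32
position: [0.4688, -0.36, 0.2503]
tool_rot: [0.004, 0.706, 0.708, 0.001]
wrist_force: [0.5, -0.4, -2.8]
grip_width: 0.0492
gripper_force: 32.4
```

>>> step_arm --pt "0.09 0.004 0 0.01" --pt "0.1 0.004 0 0.01" --pt "0.1 0.005 0 0.011" --pt "0.1 0.005 0 0" --pt "0.1 0.005 0 0" --pt "0.03 0 0 0" --pt "0 0 0 0" --pt "0 0 0 0"

```text
time_s: 5.32
position: [0.4994, -0.0495, 0.2453]
tool_rot: [-0.0, 0.74, 0.672, -0.0]
wrist_force: [-0.1, 0.2, -1.2]
grip_width: 0.049
gripper_force: 32.3
```

Run:
```python
from h import *
snap('wrist','w2');go([.484,.018,.25],84.4)
im=cv2.imread('pics/w2.png');cv2.imwrite('pics/w2b.png',cv2.resize(im,(800,600),interpolation=cv2.INTER_CUBIC))
```

```text
t 5.38 pos [ 0.4994 -0.0498  0.2454] yaw 84.46 TOTAL [ 0.1099 -0.0365 -0.0077] turn 0.0003 minrows 2.0
```

View pics/w2b.png

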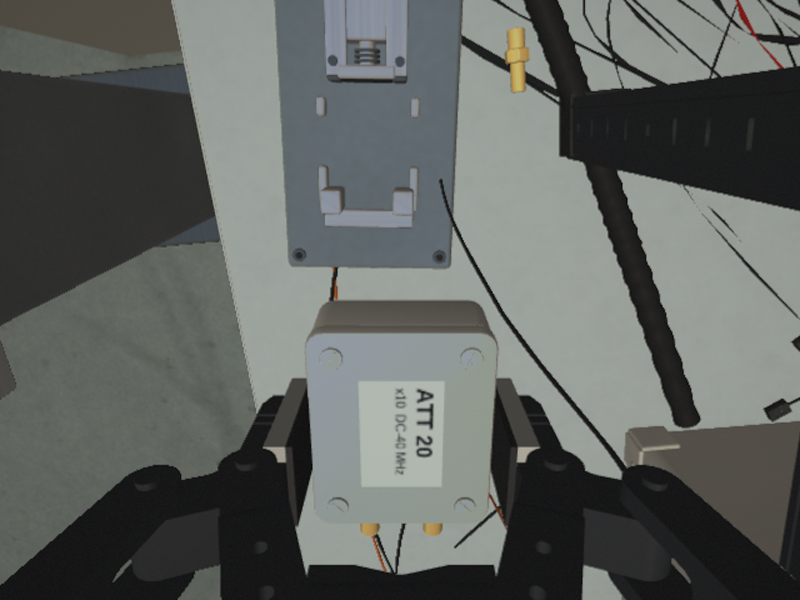

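Wrist view: the held box is square between the fingers. The nest is ahead, with post inner edges at (342,192) and (393,192), guides at (321,106) and (415,106), and plate corners at (289,268) and (450,268). The adapter is at (516,60), and a thick hose runs to the right.

Run:
```python
from h import *
W=lambda u,v,z:at('w2',u*.8,v*.8,z)
for n,a in dict(BL=(289,268,.012),BR=(450,268,.012),gl=(321,106,.022),gr=(415,106,.022),pl=(342,190,.038),pr=(393,190,.038),padL=(333,80,.034),padR=(407,80,.034)).items():print(n,W(*a))
print('mid guides',(W(321,106,.022)+W(415,106,.022))/2,'mid posts',(W(342,190,.038)+W(393,190,.038))/2)
print('plate -y edge mid',(W(289,268,.012)+W(450,268,.012))/2)
T=lambda x,y:(220+x/6.4,225+y/6.4)
print('post tri',tri(('w2',341*.8,190*.8),('top0',*T(570,275))))
print('hose end',tri(('w2',685*.8,415*.8),('top0',300,203)))
# box as held: top corners
for p in((308,333),(497,333),(490,522),(316,522)):print([W(*p,z) for z in(.26,.265)])
```

```text
BL [ 0.4157 -0.0646  0.012 ]
BR [ 0.5339 -0.0759  0.012 ]
gl [0.4568 0.0443 0.022 ]
gr [0.5178 0.0384 0.022 ]
pl [ 0.4653 -0.009   0.038 ]
pr [ 0.4985 -0.0122  0.038 ]
padL [0.4681 0.0582 0.034 ]
padR [0.5139 0.0538 0.034 ]
mid guides [0.4873  0.04135 0.022  ] mid posts [ 0.4819 -0.0106  0.038 ]
plate -y edge mid [ 0.4748  -0.07025  0.012  ]
post tri [ 0.4511 -0.0156 -0.0449]
hose end [ 0.5802 -0.0171  0.2997]
[array([ 0.4788, -0.0198,  0.26  ]), array([ 0.4799, -0.0179,  0.265 ])]
[array([ 0.528 , -0.0246,  0.26  ]), array([ 0.5273, -0.0224,  0.265 ])]
[array([ 0.5236, -0.0852,  0.26  ]), array([ 0.523 , -0.0806,  0.265 ])]
[array([ 0.472 , -0.0802,  0.26  ]), array([ 0.4734, -0.0759,  0.265 ])]
```

Run:
```python
from h import *
for z in(.01,.1,.2,.3):
  for p in((540,0),(600,180),(685,415)):
    X=at('w2',p[0]*.8,p[1]*.8,z); print(z,p,X,proj('top0',X),proj('scene0',X))
print(at('w2',570*.8,125*.8,0))
for z in (.01,.15,.3):print([at('top0',*p,z) for p in((300,203),(240,233),(150,268))])
im=cv2.imread('pics/scene0.png');a=cv2.resize(im[130:290,250:420],None,fx=3.5,fy=3.5,interpolation=cv2.INTER_CUBIC);cv2.imwrite('pics/c2.png',a)
```

```text
0.01 (540, 0) [0.6028 0.0942 0.01  ] [271.9 214.7] [317.1 212.6]
0.01 (600, 180) [ 0.6433 -0.0226  0.01  ] [311.9 201. ] [346.  229.2]
0.01 (685, 415) [ 0.7164 -0.2186  0.01  ] [379.  176.4] [399.7 259. ]
0.1 (540, 0) [0.5803 0.0791 0.1   ] [273.8 219.6] [313.  196.3]
0.1 (600, 180) [ 0.6112 -0.01    0.1   ] [306.2 208.5] [335.7 209.1]
0.1 (685, 415) [ 0.6668 -0.1594  0.1   ] [360.5 188.6] [377.3 231.5]
0.2 (540, 0) [0.5553 0.0622 0.2   ] [276.3 225.8] [308.1 176.7]
0.2 (600, 180) [0.5754 0.0041 0.2   ] [298.9 218. ] [323.4 185. ]
0.2 (685, 415) [ 0.6118 -0.0935  0.2   ] [337. 204.] [351.  199.3]
0.3 (540, 0) [0.5302 0.0454 0.3   ] [279.1 233. ] [302.7 155.1]
0.3 (600, 180) [0.5397 0.0181 0.3   ] [290.5 229. ] [310.1 159. ]
0.3 (685, 415) [ 0.5567 -0.0276  0.3   ] [309.8 222. ] [323.2 165.5]
[0.6252 0.016  0.    ]
[array([0.6373, 0.0123, 0.01  ]), array([0.549, 0.187, 0.01 ]), array([0.4458, 0.4508, 0.01  ])]
[array([0.6203, 0.0044, 0.15  ]), array([0.5398, 0.1637, 0.15  ]), array([0.4457, 0.4042, 0.15  ])]
[array([ 0.6021, -0.0041,  0.3   ]), array([0.5299, 0.1387, 0.3   ]), array([0.4455, 0.3544, 0.3   ])]
```

View pics/c2.png

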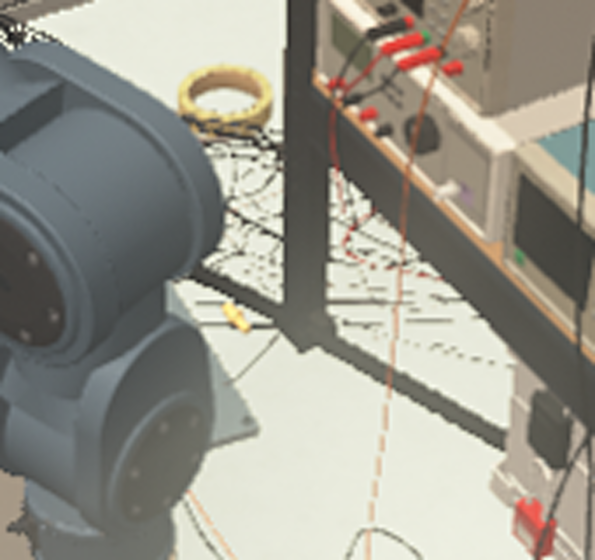

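Run:
```python
from h import *
go([.4844,.0232,.085],84.5)
```

```text
t 5.38 pos [ 0.4994 -0.0498  0.2454] yaw 84.46 TOTAL [ 0.1186 -0.0367  0.2673] turn -0.0002 minrows 3.0
```

>>> step_arm --pt "0.06 -0.018 0.04 0" --pt "0.0586 -0.0187 0.06 0" --pt "0 0 0.08 0" --pt "0 0 0.06 0" --pt "0 0 0.0273 0" --pt "0 0 0 0" --pt "0 0 0 0" --pt "0 0 0 0"

```text
time_s: 6.38
position: [0.4853, 0.024, 0.0863]
tool_rot: [0.001, 0.74, 0.672, 0.001]
wrist_force: [0.3, -0.7, -1.7]
grip_width: 0.0494
gripper_force: 32.2
```

Run:
```python
from h import *
snap('wrist','w3');go([.4844,.0232,.0195],84.5)
im=cv2.imread('pics/w3.png');cv2.imwrite('pics/w3b.png',cv2.resize(im,(800,600),interpolation=cv2.INTER_CUBIC))
y=np.array([.0958,.9954,0]);x=np.array([.9954,-.0958,0]);O=np.array([.489,.079,0])
for n,l in dict(post_l=(-.017,-.09,.038),post_r=(.017,-.09,.038),nut=(0,.0845,.057)).items():print(n,proj('w3',O+l[0]*x+l[1]*y+[0,0,l[2]])*1.25)
```

```text
t 6.42 pos [0.4852 0.0241 0.0862] yaw 84.52 TOTAL [-0.0017 -0.0011  0.1111] turn 0.0001 minrows 2.0
post_l [353.375 415.25 ]
post_r [435.875 415.125]
nut [ 391.75 -106.75]
```

View pics/w3b.png

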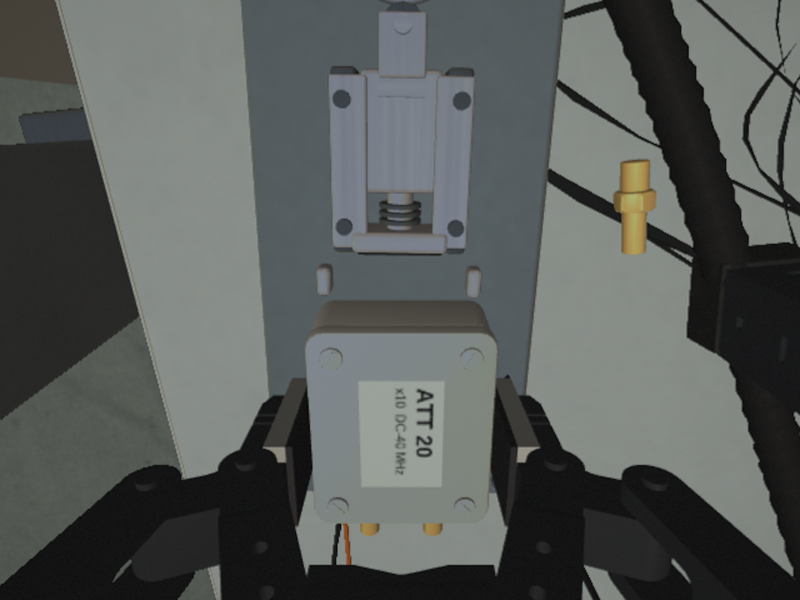

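The box hangs over the nest. Guides are at (324,279) and (473,279), the pad's front edge runs from (352,243) to (447,243), and the adapter is at (635,205), clear.

Run:
```python
from h import *
W=lambda u,v,z:at('w3',u*.8,v*.8,z)
y=np.array([.0958,.9954,0]);x=np.array([.9954,-.0958,0]);O=np.array([.489,.079,0])
L=lambda p:np.round([(p-O)@x,(p-O)@y],4)
for n,a in dict(gl=(324,270,.022),gr=(473,270,.022),padL=(352,236,.034),padR=(447,236,.034),gl_near=(324,292,.022),bf=(356,252,.034),rodL=(379,12,.04),rodR=(426,12,.04)).items():print(n,L(W(*a)))
for p in((308,336),(496,336),(490,520),(316,520)):print('box',L(W(*p,.105)))
o,_=state();print('tcp',L(o['position']))
```

```text
gl [-0.0287 -0.0324]
gr [ 0.0319 -0.0324]
padL [-0.0158 -0.0158]
padR [ 0.0199 -0.0159]
gl_near [-0.0291 -0.0418]
bf [-0.0145 -0.022 ]
rodL [-0.0045  0.0583]
rodR [0.0106 0.0583]
box [-0.0211 -0.0266]
box [ 0.0267 -0.0267]
box [ 0.0282 -0.0841]
box [-0.022 -0.084]
tcp [ 0.0014 -0.055 ]
```

>>> step_arm --pt "-0.0017 -0.001 0.04 0" --pt "0 0 0.04 0" --pt "0 0 0.02 0" --pt "0 0 0.006 0" --pt "0 0 0.003 0" --pt "0 0 0 0"

```text
time_s: 7.18
position: [0.4843, 0.0234, 0.0205]
tool_rot: [0.0, 0.74, 0.673, 0.0]
wrist_force: [0.4, -0.3, -1.8]
grip_width: 0.0493
gripper_force: 32.2
```

>>> step_arm --pt "0 0 0.002 0" --pt "0 0 0.002 0" --pt "0 0 0 0"

```text
time_s: 7.55
position: [0.4842, 0.0234, 0.0191]
tool_rot: [0.0, 0.74, 0.673, 0.001]
wrist_force: [-5.7, -0.2, 16.6]
grip_width: 0.0491
gripper_force: 34.5
```

>>> step_arm --pt "0 0 -0.001 0" --pt "0 0 0 0" --pt "0 0 0 0" --pt "0 0 0 0" --pt "0 0 0 0" --fingers 1

```text
time_s: 8.18
position: [0.4838, 0.0234, 0.018]
tool_rot: [-0.0, 0.74, 0.673, -0.0]
wrist_force: [-0.6, -1.2, 0.2]
grip_width: 0.0855
gripper_force: 0.0
```

>>> step_arm --pt "0 0 -0.05 0" --pt "0 0 -0.09 0" --pt "0 0 -0.1 0" --pt "0 0 -0.09 0" --pt "0 0 0 0" --pt "0 0 0 0"

```text
time_s: 8.93
position: [0.4836, 0.0234, 0.2157]
tool_rot: [-0.0, 0.74, 0.673, -0.0]
wrist_force: [1.5, 0.1, -0.6]
grip_width: 0.0852
gripper_force: 0.0
```

Run:
```python
from h import *
snap('wrist','w4');go([.484,.02,.2],84.5)
im=cv2.imread('pics/w4.png');cv2.imwrite('pics/w4b.png',cv2.resize(im,(800,600),interpolation=cv2.INTER_CUBIC))
```

```text
t 8.97 pos [0.4832 0.0233 0.2151] yaw 84.54 TOTAL [-0.0054  0.0019  0.0251] turn 0.0002 minrows 1.0
```

View pics/w4b.png

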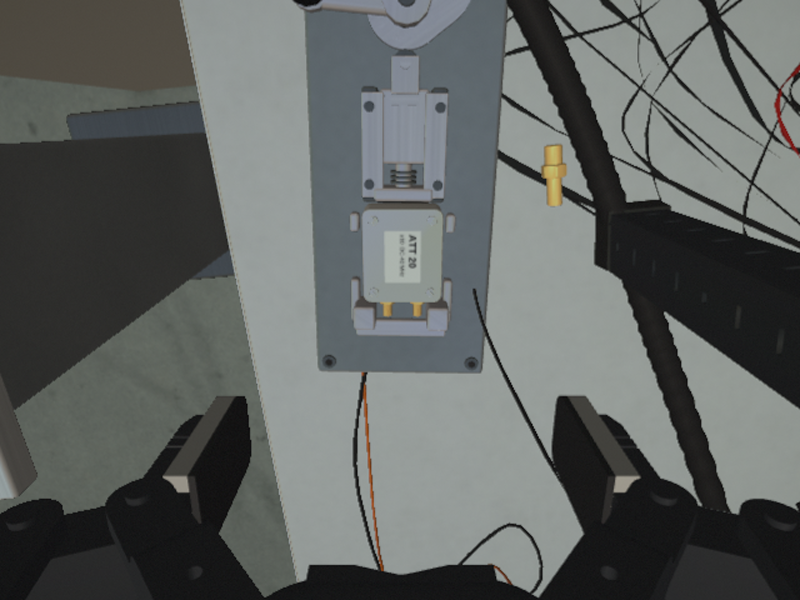

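The box lies square in the nest with its connectors in the fork at (388,310) and (417,310), and it has been let go. The shaft nut is at about (407,7). Next, a look at the crank.

>>> step_arm --pt "0.08 -0.01 0 0" --pt "0.08 -0.01 0 0" --pt "0 0 0 0" --pt "0 0 0 0" --pt "0 0 0 0"

```text
time_s: 9.6
position: [0.4808, 0.1191, 0.2156]
tool_rot: [-0.0, 0.74, 0.672, -0.001]
wrist_force: [0.8, -0.2, -0.1]
grip_width: 0.0852
gripper_force: 0.0
```

Run:
```python
from h import *
print('nut w4',at('w4',407*.8,8*.8,.057))
snap('wrist','w5');go([.45,.168,.16],84.5)
im=cv2.imread('pics/w5.png');cv2.imwrite('pics/w5b.png',cv2.resize(im,(800,600),interpolation=cv2.INTER_CUBIC))
```

```text
nut w4 [0.5003 0.1572 0.057 ]
t 9.65 pos [0.4809 0.1191 0.2158] yaw 84.46 TOTAL [ 0.0761 -0.0591  0.093 ] turn -0.0002 minrows 2.0
```

View pics/w5b.png

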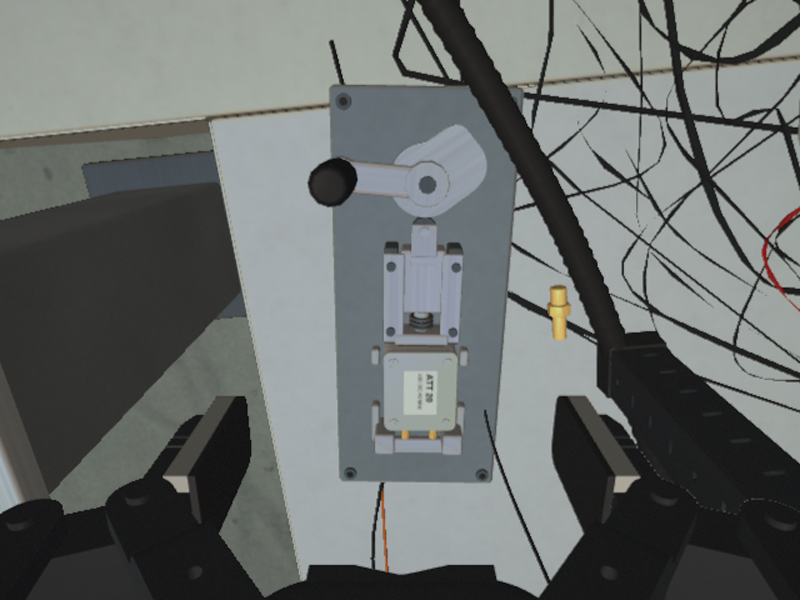

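The grip top is at about (331,182), the nut at (428,185), and the box is still in the nest. I'll measure these and check the hose's height near the crank's sweep.

Run:
```python
from h import *
T=lambda x,y:(220+x/6.4,225+y/6.4)
print('nut',at('w5',428*.8,185*.8,.057),tri(('w5',428*.8,185*.8),('w4',407*.8,8*.8)),tri(('w5',428*.8,185*.8),('top0',*T(167,157))))
print('grip',at('w5',330*.8,182*.8,.101),tri(('w5',330*.8,182*.8),('top0',*T(135,268))))
for z in(.01,.05,.1,.15,.2):
  for p in((500,105),(560,220)):
    X=at('w5',p[0]*.8,p[1]*.8,z);q=proj('top0',X);print(z,p,X,q,'line dv',q[1]-(242.2-.485*(q[0]-220)))
im=cv2.imread('pics/w5.png');g=cv2.cvtColor(im,cv2.COLOR_BGR2GRAY)
m=(g[110:175,240:292]<40).astype(np.uint8);n,l,s,c=cv2.connectedComponentsWithStats(m);i=1+s[1:,4].argmax();print(s[i],c[i]+[240,110])
```

```text
nut [0.5011 0.1632 0.057 ] [0.5014 0.1608 0.0367] [0.5004 0.1624 0.0503]
grip [0.4528 0.1744 0.101 ] [0.4497 0.172  0.0774]
0.01 (500, 105) [0.5513 0.2021 0.01  ] [234.8 232.2] line dv -2.8220000000000027
0.01 (560, 220) [0.5882 0.1264 0.01  ] [260.8 219.7] line dv -2.711999999999989
0.05 (500, 105) [0.5442 0.2018 0.05  ] [232.5 233.8] line dv -2.3374999999999773
0.05 (560, 220) [0.5769 0.1348 0.05  ] [256.1 222.3] line dv -2.391499999999951
0.1 (500, 105) [0.5354 0.2014 0.1   ] [229.3 235.8] line dv -1.8894999999999698
0.1 (560, 220) [0.5627 0.1452 0.1   ] [249.8 225.9] line dv -1.84699999999998
0.15 (500, 105) [0.5265 0.2009 0.15  ] [226. 238.] line dv -1.289999999999992
0.15 (560, 220) [0.5486 0.1556 0.15  ] [243.1 229.7] line dv -1.2965000000000089
0.2 (500, 105) [0.5177 0.2005 0.2   ] [222.4 240.3] line dv -0.7359999999999616
0.2 (560, 220) [0.5345 0.1661 0.2   ] [235.8 233.8] line dv -0.7369999999999663
[  7  16  39  39 632] [269.24208861 142.96677215]
```

Scene and wrist views agree that the hose lies low on the bench. The shaft is at about (0.5005, 0.1625) and the grip at about (0.4515, 0.1715), which makes the radius 49.8 mm against the given 50 mm. I'll move over the grip with a hand yaw of about 105°, so the fingers push along the path during the rise.

>>> step_arm --pt "0.04 -0.028 0 0" --pt "0.042 -0.028 0 0" --pt "0 0 0 -0.057" --pt "0 0 0 -0.057" --pt "0 0 0 0" --pt "0 0 0 0" --pt "0 0 0 0" --fingers 0.6

```text
time_s: 10.52
position: [0.4523, 0.1719, 0.2161]
tool_rot: [-0.0, 0.609, 0.793, 0.0]
wrist_force: [-0.5, 0.9, 0.3]
grip_width: 0.0514
gripper_force: 0.0
```

Run:
```python
from h import *
go([.4513,.1715,.064],105)
snap('wrist','w6')
print(proj('w6',[.4513,.1715,.101]),proj('w6',[.5005,.1625,.057]))
im=cv2.imread('pics/w6.png');cv2.imwrite('pics/w6b.png',cv2.resize(im,(800,600),interpolation=cv2.INTER_CUBIC))
```

```text
t 10.53 pos [0.4523 0.1719 0.2161] yaw 104.9 TOTAL [-0.0003 -0.0018  0.2535] turn -0.0006 minrows 3.0
[317.8 228.6] [378.3 238.4]
```

View pics/w6b.png

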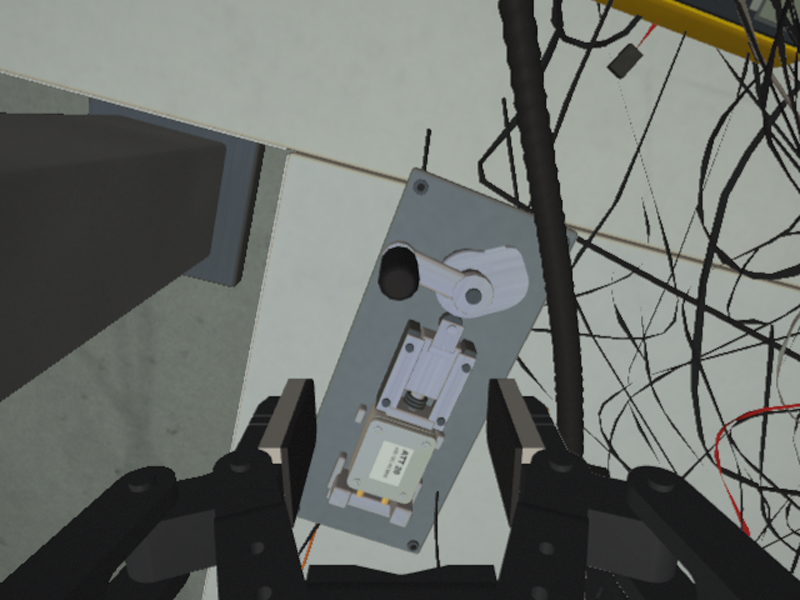

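The grip top is at (399,281) and the nut at (474,296), both within about 4 px of the prediction. The grip is centred between the fingers and the meter stays far up right. I'll descend and grip lightly.

>>> step_arm --pt "0.001 -0.0015 0.08 0" --pt "0 0 0.08 0" --pt "0 0 0.06 0" --pt "0 0 0.0335 0" --pt "0 0 0 0" --pt "0 0 0 0"

```text
time_s: 11.32
position: [0.4518, 0.1728, 0.0649]
tool_rot: [0.0, 0.609, 0.794, 0.0]
wrist_force: [0.1, 0.7, 0.3]
grip_width: 0.0509
gripper_force: 0.0
```

>>> step_arm --pt "0 0 0 0" --pt "0 0 0 0" --pt "0 0 0 0" --pt "0 0 0 0" --pt "0 0 0 0" --fingers 0 --squeeze 20

```text
time_s: 11.95
position: [0.451, 0.1729, 0.065]
tool_rot: [-0.0, 0.608, 0.794, 0.0]
wrist_force: [-3.3, 0.4, 7.2]
grip_width: 0.0212
gripper_force: 20.8
```

```bash
cat >> h.py <<'E'
def arc(C,R,steps,n,yawoff=0):
    o,yaw=state(); p=o['position'][:2]; d=p-C; th=np.arctan2(d[1],-d[0]); f=o['wrist_force']
    tg=np.array([np.sin(th),np.cos(th)]); rad=np.array([-np.cos(th),np.sin(th)])
    print('t',round(float(o['time_s']),2),'theta',th.round(3),'r',np.linalg.norm(d).round(4),'Ft',(f[:2]@tg).round(1),'Fr',(f[:2]@rad).round(1),'Fz',f[2].round(1),'grip',o['gripper_force'].round(1),o['grip_width'].round(4),'yaw',np.degrees(yaw).round(1))
    c,s=np.cos(yaw),np.sin(yaw); out=[]
    cur=p
    for i in range(n):
        a=th+steps*(i+1); q=C+R*np.array([-np.cos(a),np.sin(a)]); e=q-cur; cur=q
        out.append([round((c*e[0]+s*e[1])/.6,4),round((s*e[0]-c*e[1])/.6,4),0,0])
    print(out)
E
python3 - <<'E'
from h import *
arc(np.array([.5005,.1625]),.05,.1,5)
E
```

```text
Traceback (most recent call last):
  File "h.py", line 29, in arc
    print('t',round(float(o['time_s']),2),'theta',th.round(3),'r',np.linalg.norm(d).round(4),'Ft',(f[:2]@tg).round(1),'Fr',(f[:2]@rad).round(1),'Fz',f[2].round(1),'grip',o['gripper_force'].round(1),o['grip_width'].round(4),'yaw',np.degrees(yaw).round(1))
                                                                                                                                                                          ^^^^^^^^^^^^^^^^^^^^^^^^
AttributeError: 'float' object has no attribute 'round'
```

```bash
sed -i "s/print('t',round(float(o\['time_s'\]),2),'theta'.*/print('t %.2f theta %.3f r %.4f Ft %.1f Fr %.1f Fz %.1f grip %.1f %.4f yaw %.1f'%(o['time_s'],th,np.linalg.norm(d),f[:2]@tg,f[:2]@rad,f[2],o['gripper_force'],o['grip_width'],np.degrees(yaw)))/" h.py
python3 - <<'E'
from h import *
arc(np.array([.5005,.1625]),.05,.1,5)
E
```

```text
t 11.95 theta 0.207 r 0.0506 Ft -0.3 Fr 3.3 Fz 7.2 grip 20.8 0.0212 yaw 105.1
[[np.float64(0.0068), np.float64(0.005), 0, 0], [np.float64(0.0068), np.float64(0.0048), 0, 0], [np.float64(0.0063), np.float64(0.0055), 0, 0], [np.float64(0.0057), np.float64(0.0061), 0, 0], [np.float64(0.005), np.float64(0.0066), 0, 0]]
```

>>> step_arm --pt "0.0068 0.005 -0.002 0" --pt "0.0068 0.0048 0 0" --pt "0.0063 0.0055 0 0" --pt "0 0 0 0"

```text
time_s: 12.45
position: [0.4566, 0.1877, 0.0652]
tool_rot: [-0.001, 0.608, 0.794, 0.0]
wrist_force: [-5.3, 3.4, -2.1]
grip_width: 0.021
gripper_force: 20.6
```

```bash
sed -i "s/round((c\*e/round(float(c*e/; s/round((s\*e/round(float(s*e/; s/e\[1\])\/.6,4)/e[1])\/.6,4)/g" h.py
python3 - <<'E'
from h import *
arc(np.array([.5005,.1625]),.05,.1,5)
E
```

```text
t 12.45 theta 0.521 r 0.0506 Ft 0.3 Fr 6.3 Fz -2.1 grip 20.6 0.0210 yaw 105.1
[[0.0049, 0.0069, 0, 0], [0.0049, 0.0067, 0, 0], [0.0043, 0.0072, 0, 0], [0.0035, 0.0076, 0, 0], [0.0027, 0.0079, 0, 0]]
```

>>> step_arm --pt "0.0049 0.0058 0 0" --pt "0.0049 0.0063 0 0" --pt "0.0043 0.0072 0 0" --pt "0 0 0 0"

```text
time_s: 12.95
position: [0.4658, 0.1993, 0.0652]
tool_rot: [-0.001, 0.608, 0.794, 0.001]
wrist_force: [-2.7, 5.5, -3.3]
grip_width: 0.0211
gripper_force: 20.5
```

Run:
```python
from h import *
arc(np.array([.5005,.1625]),.051,.1,5)
```

```text
t 12.95 theta 0.816 r 0.0506 Ft 1.8 Fr 5.9 Fz -3.3 grip 20.5 0.0211 yaw 105.1
[[0.0043, 0.0073, 0, 0], [0.0028, 0.008, 0, 0], [0.002, 0.0083, 0, 0], [0.0012, 0.0084, 0, 0], [0.0004, 0.0085, 0, 0]]
```

>>> step_arm --pt "0.0048 0.0067 0 0" --pt "0.0031 0.008 0 0" --pt "0.002 0.0083 0 0" --pt "0 0 0 0"

```text
time_s: 13.45
position: [0.4782, 0.208, 0.0652]
tool_rot: [-0.0, 0.608, 0.794, 0.001]
wrist_force: [-3.3, 3.4, -3.1]
grip_width: 0.0208
gripper_force: 20.4
```

Run:
```python
from h import *
arc(np.array([.5005,.1625]),.051,.1,5)
```

```text
t 13.45 theta 1.116 r 0.0506 Ft -1.5 Fr 4.5 Fz -3.1 grip 20.4 0.0208 yaw 105.1
[[0.0018, 0.0083, 0, 0], [0.0004, 0.0085, 0, 0], [-0.0005, 0.0085, 0, 0], [-0.0013, 0.0084, 0, 0], [-0.0022, 0.0082, 0, 0]]
```

>>> step_arm --pt "0.0022 0.0083 0 0" --pt "0.0006 0.0085 0 0" --pt "-0.0004 0.0085 0 0" --pt "0 0 0 0"

```text
time_s: 13.95
position: [0.4922, 0.2125, 0.0651]
tool_rot: [-0.0, 0.608, 0.794, -0.0]
wrist_force: [-2.8, -0.4, -1.9]
grip_width: 0.0214
gripper_force: 20.5
```

Run:
```python
from h import *
arc(np.array([.5005,.1625]),.051,.1,5)
```

```text
t 13.95 theta 1.406 r 0.0507 Ft -2.9 Fr 0.1 Fz -1.9 grip 20.5 0.0214 yaw 105.1
[[-0.0007, 0.0085, 0, 0], [-0.0021, 0.0082, 0, 0], [-0.0029, 0.008, 0, 0], [-0.0037, 0.0077, 0, 0], [-0.0044, 0.0073, 0, 0]]
```

>>> step_arm --pt "-0.0012 0.0085 0 0" --pt "-0.0021 0.0082 0 0" --pt "0 0 0 0"

```text
time_s: 14.32
position: [0.5019, 0.2132, 0.0651]
tool_rot: [-0.001, 0.608, 0.794, -0.0]
wrist_force: [-5.0, 1.4, -1.1]
grip_width: 0.0213
gripper_force: 20.7
```

Run:
```python
from h import *
arc(np.array([.5005,.1625]),.0507,.1,5)
```

```text
t 14.32 theta 1.598 r 0.0507 Ft -5.0 Fr 1.3 Fz -1.1 grip 20.7 0.0213 yaw 105.1
[[-0.0028, 0.008, 0, 0], [-0.0036, 0.0076, 0, 0], [-0.0043, 0.0072, 0, 0], [-0.005, 0.0068, 0, 0], [-0.0057, 0.0062, 0, 0]]
```

```bash
cat >> h.py <<'E'
def arc2(C,R,step,n,turn):
    arc(C,R,step,0); o,yaw=state(); cur=o['position'][:2]; d=cur-C; th=np.arctan2(d[1],-d[0]); out=[]
    for i in range(n):
        a=th+step*(i+1); q=C+R*np.array([-np.cos(a),np.sin(a)]); e=q-cur; cur=q; c,s=np.cos(yaw),np.sin(yaw)
        out.append([round(float(c*e[0]+s*e[1])/.6,4),round(float(s*e[0]-c*e[1])/.6,4),0,turn]); yaw-=turn*np.pi
    print(out, 'q6',o['joint_positions'][5].round(2) if hasattr(o['joint_positions'],'round') else o['joint_positions'][5])
E
python3 - <<'E'
from h import *
arc2(np.array([.5005,.1625]),.0507,.08,5,.05)
E
```

```text
t 14.32 theta 1.598 r 0.0507 Ft -5.0 Fr 1.3 Fz -1.1 grip 20.7 0.0213 yaw 105.1
[]
[[-0.0021, 0.0064, 0, 0.05], [-0.0017, 0.0065, 0, 0.05], [-0.0012, 0.0067, 0, 0.05], [-0.0007, 0.0067, 0, 0.05], [-0.0001, 0.0068, 0, 0.05]] q6 1.71
```

>>> step_arm --pt "-0.0021 0.0064 0 0.05" --pt "-0.0017 0.0065 0 0.05" --pt "-0.0012 0.0067 0 0.05" --pt "0 0 0 0"

```text
time_s: 14.82
position: [0.5123, 0.2116, 0.065]
tool_rot: [-0.002, 0.777, 0.629, -0.001]
wrist_force: [-11.7, 3.1, 3.7]
grip_width: 0.0207
gripper_force: 21.3
```

Run:
```python
from h import *
arc2(np.array([.5005,.1625]),.0507,.08,5,.05)
```

```text
t 14.82 theta 1.807 r 0.0505 Ft -12.1 Fr 0.3 Fz 3.7 grip 21.3 0.0207 yaw 78.0
[]
[[-0.0001, 0.0068, 0, 0.05], [0.0001, 0.0068, 0, 0.05], [0.0006, 0.0067, 0, 0.05], [0.0011, 0.0067, 0, 0.05], [0.0016, 0.0066, 0, 0.05]] q6 2.17
```

>>> step_arm --pt "-0.0001 0.0068 0 0.05" --pt "0.0001 0.0068 0 0.05" --pt "0 0 0 0"

```text
time_s: 15.2
position: [0.521, 0.2086, 0.065]
tool_rot: [-0.0, 0.866, 0.499, -0.001]
wrist_force: [-9.1, -1.8, 2.1]
grip_width: 0.0214
gripper_force: 21.0
```

Run:
```python
from h import *
arc2(np.array([.5005,.1625]),.0507,.08,5,.02)
```

```text
t 15.20 theta 1.989 r 0.0504 Ft -7.5 Fr -5.3 Fz 2.1 grip 21.0 0.0214 yaw 59.9
[]
[[0.0009, 0.0067, 0, 0.02], [0.0003, 0.0068, 0, 0.02], [0.0002, 0.0068, 0, 0.02], [0.0001, 0.0068, 0, 0.02], [-0.0, 0.0068, 0, 0.02]] q6 2.48
```

Run:
```python
from h import *
arc2(np.array([.5005,.1625]),.0500,.07,3,.02)
```

```text
t 15.20 theta 1.989 r 0.0504 Ft -7.5 Fr -5.3 Fz 2.1 grip 21.0 0.0214 yaw 59.9
[]
[[-0.0003, 0.0059, 0, 0.02], [0.0004, 0.0058, 0, 0.02], [0.0003, 0.0058, 0, 0.02]] q6 2.48
```

>>> step_arm --pt "-0.0003 0.0059 0 0.02" --pt "0.0004 0.0058 0 0.02" --pt "0 0 0 0"

```text
time_s: 15.58
position: [0.5282, 0.2044, 0.0651]
tool_rot: [0.001, 0.896, 0.444, -0.0]
wrist_force: [-2.3, -3.8, -0.9]
grip_width: 0.0211
gripper_force: 20.8
```

Run:
```python
from h import *
arc2(np.array([.5005,.1625]),.0502,.07,3,.015)
```

```text
t 15.57 theta 2.156 r 0.0502 Ft 0.2 Fr -4.4 Fz -0.9 grip 20.8 0.0211 yaw 52.8
[]
[[0.0001, 0.0059, 0, 0.015], [0.0, 0.0059, 0, 0.015], [-0.0001, 0.0059, 0, 0.015]] q6 2.59
```

>>> step_arm --pt "0 0.0045 0 0.01" --pt "0 0 0 0" --pt "0 0 0 0"

```text
time_s: 15.95
position: [0.5303, 0.2029, 0.0651]
tool_rot: [0.001, 0.902, 0.431, -0.0]
wrist_force: [-3.0, -4.8, -1.0]
grip_width: 0.0214
gripper_force: 20.8
```

Run:
```python
from h import *
arc2(np.array([.5005,.1625]),.0498,.05,3,.015)
```

```text
t 15.95 theta 2.207 r 0.0502 Ft 0.4 Fr -5.6 Fz -1.0 grip 20.8 0.0214 yaw 51.0
[]
[[-0.0005, 0.0042, 0, 0.015], [0.0001, 0.0041, 0, 0.015], [0.0001, 0.0041, 0, 0.015]] q6 2.62
```

>>> step_arm --pt "-0.0005 0.0042 0 0.01" --pt "0.0001 0.0 0 0" --pt "0 0 0 0"

```text
time_s: 16.32
position: [0.5322, 0.2013, 0.0651]
tool_rot: [0.001, 0.909, 0.417, -0.0]
wrist_force: [-1.5, -3.9, -2.4]
grip_width: 0.0209
gripper_force: 20.7
```

Run:
```python
from h import *
arc2(np.array([.5005,.1625]),.0498,.05,3,.0)
```

```text
t 16.32 theta 2.257 r 0.0501 Ft 1.3 Fr -3.9 Fz -2.4 grip 20.7 0.0209 yaw 49.3
[]
[[-0.0005, 0.0042, 0, 0.0], [-0.0002, 0.0041, 0, 0.0], [-0.0004, 0.0041, 0, 0.0]] q6 2.64
```

>>> step_arm --pt "-0.0006 0.0042 0 0" --pt "0 0 0 0" --pt "0 0 0 0"

```text
time_s: 16.7
position: [0.534, 0.1996, 0.0651]
tool_rot: [0.0, 0.909, 0.417, 0.0]
wrist_force: [-1.4, -6.1, -4.0]
grip_width: 0.0212
gripper_force: 20.5
```

Run:
```python
from h import *
arc2(np.array([.5005,.1625]),.0498,.04,3,.0)
```

```text
t 16.70 theta 2.306 r 0.0500 Ft 3.1 Fr -5.4 Fz -4.0 grip 20.5 0.0212 yaw 49.2
[]
[[-0.0004, 0.0033, 0, 0.0], [-0.0003, 0.0033, 0, 0.0], [-0.0004, 0.0033, 0, 0.0]] q6 2.64
```

>>> step_arm --pt "-0.0005 0.0041 0 0" --pt "0 0 0 0" --pt "0 0 0 0"

```text
time_s: 17.08
position: [0.5357, 0.1977, 0.0651]
tool_rot: [0.001, 0.909, 0.417, 0.0]
wrist_force: [0.4, -4.7, -3.6]
grip_width: 0.0211
gripper_force: 20.5
```

Run:
```python
from h import *
arc2(np.array([.5005,.1625]),.0497,.05,3,.0)
```

```text
t 17.07 theta 2.356 r 0.0498 Ft 3.6 Fr -3.0 Fz -3.6 grip 20.5 0.0211 yaw 49.2
[]
[[-0.0006, 0.0041, 0, 0.0], [-0.0006, 0.0041, 0, 0.0], [-0.0008, 0.0041, 0, 0.0]] q6 2.64
```

>>> step_arm --pt "-0.0007 0.0041 0 0" --pt "0 0 0 0" --pt "0 0 0 0"

```text
time_s: 17.45
position: [0.5372, 0.1962, 0.0652]
tool_rot: [0.0, 0.909, 0.417, 0.0]
wrist_force: [-0.8, -3.5, -7.1]
grip_width: 0.021
gripper_force: 20.2
```

Run:
```python
from h import *
arc2(np.array([.5005,.1625]),.0495,.05,3,.0)
```

```text
t 17.45 theta 2.398 r 0.0498 Ft 2.0 Fr -3.0 Fz -7.1 grip 20.2 0.0210 yaw 49.3
[]
[[-0.0011, 0.004, 0, 0.0], [-0.0008, 0.004, 0, 0.0], [-0.001, 0.004, 0, 0.0]] q6 2.63
```

>>> step_arm --pt "-0.0008 0.0036 0 0" --pt "0 0 0 0" --pt "0 0 0 0"

```text
time_s: 17.82
position: [0.5384, 0.1945, 0.0652]
tool_rot: [0.0, 0.909, 0.417, 0.0]
wrist_force: [-0.2, -1.3, -7.4]
grip_width: 0.0211
gripper_force: 20.3
```

Run:
```python
from h import *
arc2(np.array([.5005,.1625]),.0495,.05,3,.0)
```

```text
t 17.82 theta 2.441 r 0.0496 Ft 0.8 Fr -1.0 Fz -7.4 grip 20.3 0.0211 yaw 49.3
[]
[[-0.0009, 0.004, 0, 0.0], [-0.001, 0.004, 0, 0.0], [-0.0012, 0.004, 0, 0.0]] q6 2.63
```

The load died away, pulled ahead by about 3 N, and is back near zero, so the roller is at about the middle of the flat. I'll let go and lift.

>>> step_arm --pt "0 0 0 0" --pt "0 0 0 0" --pt "0 0 0 0" --pt "0 0 0 0" --pt "0 0 0 0" --fingers 0.6

```text
time_s: 18.45
position: [0.5383, 0.1945, 0.0653]
tool_rot: [-0.0, 0.909, 0.417, 0.0]
wrist_force: [-0.7, -0.3, -0.3]
grip_width: 0.051
gripper_force: 0.0
```

>>> step_arm --pt "0 0 -0.03 0" --pt "0 0 -0.06 0" --pt "0 0 -0.08 0" --pt "0 0 -0.08 0" --pt "-0.05 0 0 0" --pt "-0.05 0 0 0" --pt "0 0 0 0" --pt "0 0 0 0"

```text
time_s: 19.45
position: [0.4995, 0.1493, 0.2154]
tool_rot: [-0.0, 0.909, 0.417, 0.0]
wrist_force: [0.5, -0.0, -0.2]
grip_width: 0.0516
gripper_force: 0.0
```

Run:
```python
from h import *
snap('wrist','w7')
im=cv2.imread('pics/w7.png');cv2.imwrite('pics/w7b.png',cv2.resize(im,(800,600),interpolation=cv2.INTER_CUBIC))
print(proj('w7',[.539,.194,.101])*1.25)
```

```text
[400.375 168.   ]
```

I've used all ten picture views, so I'll check the crank and box numerically.

Run:
```python
from h import *
im=cv2.imread('pics/w7.png');g=cv2.cvtColor(im,cv2.COLOR_BGR2GRAY)
def blob(fn,c):
    g=cv2.cvtColor(cv2.imread(f'pics/{fn}.png'),cv2.COLOR_BGR2GRAY);u,v=c
    m=(g<40).astype(np.uint8);n,l,s,cc=cv2.connectedComponentsWithStats(m)
    return [(s[i].tolist(),cc[i].round(1).tolist()) for i in range(1,n) if 200<s[i,4]<4000 and abs(cc[i,0]-u)<60 and abs(cc[i,1]-v)<60]
print(blob('w7',(320,134)), proj('w7',[.539,.194,.101]),proj('w7',[.539,.194,.055]))
snap('wrist','w8');print(blob('w8',(320,134)))
# profile along fixture centreline: pad/box gap, before(w5) and after(w7), z=.026..: intensities
y=np.array([.0958,.9954,0]);x=np.array([.9954,-.0958,0]);O=np.array([.490,.079,0])
for f in('w5','w8'):
    gg=cv2.cvtColor(cv2.imread(f'pics/{f}.png'),cv2.COLOR_BGR2GRAY)
    for dx in(-.012,.012):
        print(f,dx,[int(gg[int(round(q[1])),int(round(q[0]))]) for q in (proj(f,O+dx*x+ly*y+[0,0,.036]) for ly in np.arange(-.045,0.012,.002))])
```

```text
[] [320.3 134.4] [320.3 128.8]
[]
w5 -0.012 [160, 160, 161, 161, 161, 161, 161, 161, 161, 101, 92, 92, 128, 157, 155, 140, 155, 155, 157, 157, 157, 158, 159, 158, 158, 158, 158, 157, 158]
w5 0.012 [165, 166, 163, 160, 160, 160, 159, 160, 160, 98, 89, 81, 136, 155, 153, 126, 76, 76, 72, 94, 114, 114, 113, 117, 153, 155, 155, 156, 155]
w8 -0.012 [156, 156, 156, 155, 156, 155, 156, 109, 148, 150, 150, 122, 76, 112, 150, 140, 127, 138, 147, 141, 126, 153, 148, 138, 148, 139, 145, 152, 147]
w8 0.012 [69, 68, 67, 140, 155, 155, 155, 91, 139, 151, 149, 106, 73, 72, 71, 70, 109, 139, 150, 150, 149, 151, 149, 150, 151, 150, 149, 151, 151]
```

Run:
```python
from h import *
g=cv2.cvtColor(cv2.imread('pics/w8.png'),cv2.COLOR_BGR2GRAY)
for v in range(95,180,4):print(v,''.join('#' if g[v,u]<40 else '+' if g[v,u]<110 else '.' for u in range(250,400,3)))
a,b=[cv2.cvtColor(cv2.imread(f'pics/{f}.png'),cv2.COLOR_BGR2GRAY) for f in('w7','w8')]
print('diff',cv2.absdiff(a,b)[90:200,250:420].max())
o=robot.get_obs();print(o['time_s'],o['position'])
```

```text
95 ..+#######################++++....#...........#...
99 .....+#######################++....#.........++...
103 +##......+######################+............#....
107 ...+##.......######################+.........#....
111 .......+#+...##++######+++#############+....+.....
115 ..........###++++++++######+#################+....
119 .......+##+.++++++++########+###############+...++
123 ....+###..+++++++++############################+..
127 #+###...+++++++++++###+#+####+####################
131 +#....++++++++++++##+++++++###++++################
135 .....+++++++++++++##++++++++##++++++##############
139 ...++++++++++++++++#+++++++##+++++++++++##########
143 .+++++++++++++++++++##++++###++++++++++++++#######
147 +++++++++++++++++++..######++++++++++++++....+####
151 ++++++++++++++++++.........+++++++++++++++......##
155 ++++++++++++++++++........+++++++++++++++++....#..
159 ++++++++++++++++++........++++++++++++++.+++..#...
163 +++++++++++++++++.........+++++++++++++++++++#....
167 ++++++++++++++............++++++++++++++++++++....
171 +++++++++++++..............+++++++++++++++++++....
175 ++++++++++++................+++++++++++++++++++...
179 +++++++++++..................++++..+++++++++++++..
diff 91
19.55 [0.49964532 0.14951956 0.21512118]
```

The grip stands where it was released, at about (319,136) against a predicted (320,134). The pad bears on the box and the box is home. Handing in.

```bash
python3 -c "
from station import robot
print(robot.sign_off())"
```

```text
the job is handed in; nothing more can be done
None
```

I handed the job in at about 19.6 s. The box is home in the nest, the pad is against it, and the crank stayed on the dwell after I let go; the judge returned no result, and the pad's 13 N was inferred from the feel at the crank, not measured.

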